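# Open out the module holder to its latch and load the heat-sink module

## Robot

A 7-joint arm with a two-finger parallel gripper is mounted at the origin on the work surface. World frame = base frame: x ahead of the robot, y to its left, z up, the work surface at z = 0. Lengths are in m, angles in rad, forces in N, time in s.
With the tool pointing down it reaches from about 0.4 to 0.85 m from the base axis. Payload 4.5 kg.
Tool frame: the origin (TCP) lies on the centre line of the jaws, within the pads' length; the fingertips stand r.tips_ahead ahead of it and the grasp point (between the pads) is the TCP (r.tips_ahead is the distance from the TCP to the fingertips, in m); z points along the fingers, y is the direction in which the jaws open and shut (so a half turn about z gives the same grasp; the last joint's range is limited). The gripper opens to 88 mm and grips with 3 to 60 N. Pads are 18 mm wide; open, the fingers measure 123 mm over their backs; the gripper's body (75 mm by 187 mm) begins 45 mm behind the grasp point.
Start: joints at [-1.298, 0.689, -0.195, 1.565, 0.157, 0.902, -0.215], TCP at [0.148, 0.607, 0.258] pointing down, gripper open.
Joint ranges: [-3.01, 3.01], [-0.46, 2.08], [-1.47, 1.51], [0.13, 2.56], [-1, 4.14], [0.04, 2.09], [-2.66, 2.66]. Speed limits (rad/s): [2.57, 2.57, 3.14, 3.14, 3.14, 3.14, 3.14].

## Interface

Orientations are given as a unit quaternion [x, y, z, w].
In Python, from plant import r gives the robot as it stands.
- The arm moves only by the shell command python3 -m inch 'ROWS' [FORCE]. ROWS is JSON, a list of rows, each a list of 5 numbers: the shift along the world's x, y, z in units of 25 mm (1.0 is 25 mm), then the turn about the world's z in units of 6 degrees (1.0 is 6 degrees), then the finger opening in mm, from 0 to 88.1. A call has 1 to 5 rows; each row shifts and turns the commanded pose from where the row before left it; what a row does not reach is not made up. A row lasts 1/10 s, in which the tool goes at most 50 mm and 8.59 degrees, less where a joint would pass 70% of its speed; a pose out of reach is approached as far as the arm can. A call is refused whole if a number of a shift passes 1 or a number of a turn 1, either way. A call with a gripper value outside its range is refused whole. The fingers move at their own pace and stop on an object; FORCE is the grip in N (left out, the last holds). Time passes only in rows, so rows that do not move let the fingers close. It gives the time, the measured TCP pose, the force and the opening at its end, in the units of the state.
- r.get_state(): the state, without advancing time (a new reading comes with each control period).
- r.snapshot(name): name is "side" or "top" or "wrist"; returns a dict with "pixels" (400x640x3 uint8, red, green, blue), "range_z" (400x640 float32, m along the optical axis (not along the pixel's ray), 0 where there is no reading), "K" (3x3 intrinsics, pixels), "position" and "attitude" of the camera in the world. Camera axes: x right, y up, looking along -z (the intrinsics and any distortion apply to the point x, -y, -z); pixel columns grow to the right and rows downward; lengths in m; the calibration is good to about 2 mm. A picture is of the moment at which its call begins.
- r.finish_job(): hands the job in, once; it reports no verdict.
The state is a dict: "clock": time; "q": joint angles; "qd": joint speeds; "joint_torque": joint torques, N m; "tool_pos": TCP position; "eef_rot": TCP orientation; "contact_force": force on the tool from outside, world axes, zero at the start; "moment": the same for the moment, N m; "opening": opening from 0.0 (shut) to 1.0 (fully open).
Only numpy, scipy, OpenCV 4.12 (cv2) and the standard library are available. Lean on these libraries where they do the work, as an engineer would, in place of code of your own. Each camera call takes 0.05 s, during which the arm holds its last target. There are 200 camera calls.

## Task

The bench holder is too narrow for the heat-sink module: draw its sliding jaw out by the upright grip until the sprung button pops up through the hole in the collar, and stop there without straining the button. Then lay the module gently and flat on the two ledges, inside their raised rims, and let go. Leave the jar, the spool and the screwdriver where they are.

Things in the scene. Friction and masses are not known exactly. Their poses are not given: they have to be found in the camera images.
- holder: Aluminium telescoping holder, screwed to the bench by a dark steel foot plate (fixed). Origin: on the bench under the module's pocket; +y: the way the sliding jaw is drawn out; -x: the open side. The 30 mm square outer tube lies along y at x = 58 mm, from y = -130 to 10 mm, top at z = 38 mm. The fixed ledge stands at the -y end of the pocket. Offsets below are in this frame.
- hole_about (a point): Middle of the stretch where the hole may be: holder (58, -20, 46) mm, level with the collar's top. The dark steel collar, 40 mm wide and 100 mm long, is clamped by hand on the outer tube; the real hole, 12 mm square, is centred up to 12 mm either way in y from here and is not measured. The collar's plate: underside z = 41 mm, top z = 46 mm.
- jaw (a joint): How far the sliding jaw (inner tube, ledge, upright grip) is drawn out along holder +y, m; range 0 to 0.090. Starts at 0.012 to 0.030 with the button held down under the collar. Drag while sliding: 3 to 6 N. The button pops somewhere from 0.050 to 0.074. Once popped it locks the jaw: about 1 mm of play either way, then a hard stop.
- grip (a point): Point on the black upright grip of the sliding jaw, 17 mm below its top. The grip is a block 14 mm thick in holder y and 30 mm wide in x, its top at z = 95 mm, clear all round above z = 52 mm. At jaw value q this point is at holder (58, 30 mm + q, 78). Take it from above, a finger on either flat (y) side.
- button: Sprung steel button on the inner tube, 10 mm across, domed; origin at the dome's crown, at holder (58, -82 mm + q). Held down under the collar the crown is at holder z = 41 mm; popped through the hole at z = 51 mm, 5 mm proud of the collar. Its spring pushes up with 4 N (down) to 1.5 N (up). More than 22 N on the button spoils it.
- seat_fixed (a point): Fixed ledge: inner face of its end rim, level with the ledge top, mid-length: holder (0, -60, 30) mm. Each ledge is 80 mm long in x, reaches 36 mm in from its end rim, top at z = 30 mm; rims rise to z = 42 mm: end rim 8 mm thick, front and back rims with inner faces at x = -36 and +36 mm.
- seat_sliding (a point): The same point on the sliding jaw's ledge: holder (0, 4 mm + q, 30). Between the two end rims is a clear gap of 64 mm + q.
- module: Heat-sink module, 0.2 to 0.4 kg: plate 60 mm (x) by 110 mm (y), 6 mm thick, with a dark finned heat sink 50 mm (x) by 30 mm (y) in the middle, its top 42 mm above the plate's underside. Origin: centre of the underside, z up. Take it by the heat sink's two faces, 30 mm apart along y. It goes in either way round, its y along the holder's y.
- jar: Small amber jar with black lid, 52 mm across, 60 mm tall, standing free; origin under its centre. Leave alone.
- spool: Grey spool, 56 mm across, 44 mm tall, standing free; origin under its centre. Leave alone.
- driver: Screwdriver with a black handle lying on the bench at the robot's left; leave alone.
Things that resemble listed ones, but are neither listed nor needed, are in the scene too. What is shaped like the module but brown, red or yellow is not meant.

How it is judged:
On the way:
1. the button has popped up through the collar's hole, while the module is still off the holder (z of button in the frame of holder above 0.0485 m and contact force between module and holder below 0.01 N), for 0.2 s.
At the end, for the whole second after the job is handed in: The button stands up through the collar's hole (crown above holder z = 48.5 mm). The module rests flat (tilt under 0.05 rad) on both ledges: underside at holder z 28 to 33 mm, x within 9 mm, 30 mm overall from the holder's origin, y axes within 0.25 rad (z of button in the frame of holder above 0.0485 m and z of module in the frame of holder between 0.028 and 0.033 m and x of module in the frame of holder between -0.009 and 0.009 m and angle between module's own z axis and vertical below 0.05 rad and angle between the y axis of module and the y axis of holder, either way round below 0.25 rad and horizontal distance between module and holder below 0.03 m and linear speed of module below 0.02 m/s); the robot touches nothing.
It fails at once if the button loaded with more than 22 N (strained against the hole's edge) (contact force between button and anything else above 22 N).
It fails at once if the module dropped onto the holder (still moving faster than 0.35 m/s when within 10 mm of the ledges) (linear speed of module above 0.35 m/s and z of module in the frame of holder below 0.04 m and horizontal distance between module and holder below 0.03 m).
It fails at once if the jar pushed more than 30 mm (distance of jar from where it was at the start of the episode above 0.03 m).
It fails at once if the spool pushed more than 30 mm (distance of spool from where it was at the start of the episode above 0.03 m).
It fails at once if the screwdriver pushed more than 30 mm (distance of driver from where it was at the start of the episode above 0.03 m).
It also fails if it takes over 51 s, if anything falls off the work surface, if the arm or the gripper's body presses on something with over 40 N, if the wrist force passes 120 N, or if a joint passes its speed limit or range.

## Working session

There is one attempt and no reset: what is moved stays moved. The work goes in short steps, Python scripts to look and compute and a shell command to move; the robot and the scene stay as the last step left them, time stands still between calls to the robot, and variables do not carry over. Pictures are saved under pics/ and viewed, about 8 in all and at most 12, crops included, and the job is handed in when it is done.

```bash
mkdir -p pics; cat > h.py <<'E'
import numpy as np, cv2
from plant import r
from scipy.spatial.transform import Rotation as R
def snap(n):
    s=r.snapshot(n); a=np.array(s["attitude"])
    s["R"]=a if a.shape==(3,3) else R.from_quat(a).as_matrix()
    s["p"]=np.array(s["position"]); return s
def cloud(s):
    z=s["range_z"]; K=s["K"]; v,u=np.mgrid[:z.shape[0],:z.shape[1]]
    c=np.stack([(u-K[0][2])/K[0][0]*z,-(v-K[1][2])/K[1][1]*z,-z],-1)
    return c@s["R"].T+s["p"]
def save(s,f): cv2.imwrite("pics/"+f,s["pixels"][:,:,::-1])
E
python3 - <<'E'
from h import *
for n in("top","side"):
    s=snap(n); save(s,n+"0.png"); c=cloud(s); np.savez(n+"0.npz",c=c,z=s["range_z"],px=s["pixels"]); print(n,s["p"],s["R"].round(2).tolist(),s["K"])
st=r.get_state(); print(st["clock"],st["tool_pos"],st["eef_rot"],st["contact_force"],st["opening"],r.tips_ahead)
E
```

```text
top [0.31273755 0.0175442  1.6364763 ] [[0.03, 0.99, -0.14], [-1.0, 0.03, 0.01], [0.01, 0.14, 0.99]] [[508.43897179   0.         316.67267594]
 [  0.         508.43897179 203.60953445]
 [  0.           0.           1.        ]]
side [-0.02477759 -0.88942824  0.84574452] [[0.85, 0.31, -0.42], [-0.53, 0.5, -0.69], [-0.0, 0.81, 0.59]] [[444.25902232   0.         318.87751752]
 [  0.         444.25902232 199.7132659 ]
 [  0.           0.           1.        ]]
0.1 [0.14775889 0.60674478 0.25698804] [ 1.19087539e-01  9.92883411e-01 -8.29373042e-04 -4.35052832e-05] [-0.24684028 -0.09861901  0.76369705] 0.9989119213325576 0.019
```

View pics/top0.png

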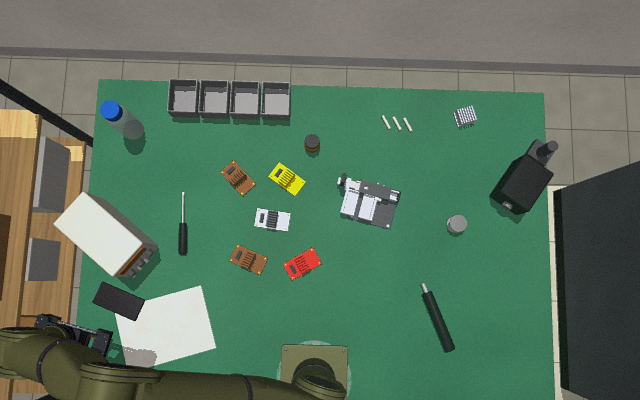

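View pics/side0.png

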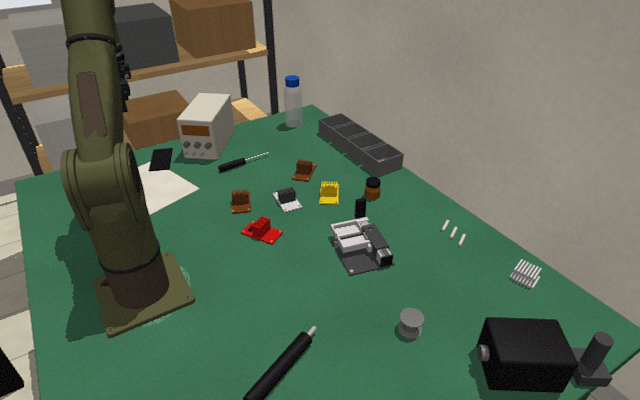

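Top view: holder at (368,203), its grip at about (342,182). The white module is at (272,219), the jar at (312,143) and the spool at (456,225). Next: measure the holder and module from depth.

```bash
python3 - <<'E'
from h import *
d=np.load("top0.npz"); c=d["c"]; px=d["px"]
cv2.imwrite("pics/crop.png",cv2.resize(px[165:240,240:410],None,fx=4.6,fy=4.6,interpolation=cv2.INTER_CUBIC)[:,:,::-1])
m=np.zeros(c.shape[:2],bool); m[165:235,330:405]=1
print("bench",np.median(c[235:240,330:400,2]))
def rect(n,mm):
    p=c[mm][:,:2]; print(n,len(p),[np.round(x,4) for x in cv2.minAreaRect(p.astype(np.float32))],p.mean(0).round(4), np.median(c[mm][:,2]).round(4))
z=c[...,2]
rect("grip",m&(z>.08)); rect("top42-50",m&(z>.041)&(z<.055)); rect("all>.02",m&(z>.02)&(z<.06))
hsv=cv2.cvtColor(px,cv2.COLOR_RGB2HSV)
foot=m&~((hsv[...,0]>50)&(hsv[...,0]<90)&(hsv[...,1]>90)); rect("foot",foot&(z<.015))
w=np.zeros_like(m); w[200:240,248:298]=1
rect("plate",w&(hsv[...,1]<80)&(hsv[...,2]>140)); rect("sink",w&(z>.03))
E
```

```text
bench 0.0008165351041452551
grip 69 [array([ 0.471 , -0.0322]), array([0.0136, 0.3314]), np.float64(74.905)] [ 0.5189 -0.0429] 0.0969
top42-50 515 [array([ 0.5568, -0.1495]), array([0.199, 0.119]), np.float64(78.2537)] [ 0.579  -0.1624] 0.046
all>.02 1377 [array([ 0.5578, -0.1496]), array([0.2036, 0.1224]), np.float64(80.7074)] [ 0.5675 -0.1428] 0.0375
foot 772 [array([ 0.5615, -0.1474]), array([0.2046, 0.14  ]), np.float64(76.6314)] [ 0.5276 -0.1873] 0.007
plate 426 [array([0.4912, 0.1493]), array([0.1119, 0.0605]), np.float64(82.4914)] [0.4899 0.1469] 0.0072
sink 125 [array([0.4069, 0.1023]), array([0.2476, 0.0539]), np.float64(29.7144)] [0.4784 0.1404] 0.042
```

View pics/crop.png

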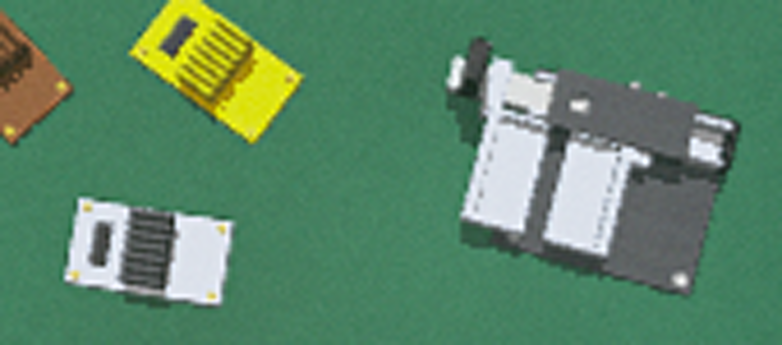

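```bash
cat >> h.py <<'E'
def comp(mask):
    n,l,st,_=cv2.connectedComponentsWithStats(mask.astype(np.uint8),connectivity=4)
    return l==1+np.argmax(st[1:,4])
def rect(n,c,mm):
    mm=comp(mm); p=c[mm]; q=p[:,:2].astype(np.float32)
    print(n,len(p),[np.round(x,4).tolist() for x in cv2.minAreaRect(q)],"mean",q.mean(0).round(4),"z",np.median(p[:,2]).round(4)); return mm
E
python3 - <<'E'
from h import *
d=np.load("top0.npz"); c=d["c"]; px=d["px"]; z=c[...,2]; g=px.max(-1)
hsv=cv2.cvtColor(px,cv2.COLOR_RGB2HSV)
m=np.zeros(z.shape,bool); m[165:235,330:405]=1
rect("grip",c,m&(z>.08)&(z<.11)); rect("collar",c,m&(z>.0425)&(z<.05)&(g<130))
rect("ledges&",c,m&(z>.022)&(z<.05)); rect("foot",c,m&(z<.05)&(z>.004))
v,u=np.nonzero(m&(z<.045)&(g>150)); 
k=np.zeros_like(m); k[184:191,362:370]=1; k&=(g>150); print("hole",c[k].mean(0),k.sum(), c[k][:,2].round(3))
w=np.zeros_like(m); w[200:240,248:298]=1
rect("plate",c,w&(z>.003)&(z<.02)); rect("sink",c,w&(z>.03)&(z<.06))
E
```

```text
grip 47 [[0.6159, -0.0713], [0.0137, 0.031], 73.1613] mean [ 0.6154 -0.0712] z 0.0951
collar 253 [[0.5913, -0.1753], [0.099, 0.0396], 76.4311] mean [ 0.59   -0.1761] z 0.0464
ledges& 1246 [[0.5556, -0.1614], [0.1808, 0.1224], 81.6951] mean [ 0.5652 -0.142 ] z 0.0365
foot 1910 [[0.5553, -0.1587], [0.1906, 0.1425], 75.8308] mean [ 0.5527 -0.1581] z 0.031
hole [ 0.59824306 -0.14711378  0.03612624] 8 [0.035 0.038 0.034 0.032 0.042 0.032 0.039 0.038]
plate 231 [[0.4867, 0.1169], [0.0483, 0.0706], 73.3286] mean [0.4853 0.1166] z 0.0074
sink 116 [[0.4908, 0.1503], [0.0305, 0.0499], 81.9584] mean [0.4913 0.15  ] z 0.0413
```

Holder yaw is about -13.4° and the grip is at (0.616,-0.071). The tool's y axis is already aligned with it, and the module at (0.491,0.150) has yaw -8°. Moving above the grip.

```bash
for i in 1 ; do python3 -m inch '[[0.67,-0.97,0,0,50],[0.67,-0.97,0,0,50],[0.67,-0.97,0,0,50],[0.67,-0.97,0,0,50],[0.67,-0.97,0,0,50]]' 30; done
python3 -m inch '[[0.67,-0.97,0,0,50],[0.67,-0.97,0,0,50],[0.67,-0.97,0,0,50],[0.67,-0.97,0,0,50],[0.67,-0.97,0,0,50]]'
python3 -m inch '[[0.67,-0.97,0,0,50],[0.67,-0.97,0,0,50],[0.67,-0.97,0,0,50],[0.67,-0.97,0,0,50],[0.67,-0.97,0,0,50]]'
python3 -m inch '[[0.67,-0.97,0,0,50],[0.67,-0.97,0,0,50],[0.67,-0.97,0,0,50],[0.67,-0.97,0,0,50],[0.67,-0.97,0,0,50]]'
python3 -m inch '[[0.67,-0.97,0,0,50],[0.67,-0.97,0,0,50],[0.67,-0.97,0,0,50],[0.67,-0.97,0,0,50],[0.67,-0.97,0,0,50]]'
python3 -m inch '[[0.67,-0.97,0,0,50],[0.67,-0.97,0,0,50],[0.67,-0.97,0,0,50],[0,0,0,0,50]]'
python3 - <<'E'
from h import *
s=snap("wrist"); save(s,"w1.png"); c=cloud(s); z=c[...,2]; g=s["pixels"].max(-1)
np.savez("w1.npz",c=c,px=s["pixels"])
print(s["p"])
near=np.hypot(c[...,0]-.59,c[...,1]+.13)<.2
rect("grip",c,near&(z>.085)&(z<.105)); rect("collar",c,near&(z>.0425)&(z<.05)&(g<130))
E
```

```text
clock: 0.6
tool_pos: [0.2321, 0.4847, 0.2574]
eef_rot: [0.119, 0.993, -0.0, -0.0]
contact_force: [0.3, 0.4, 0.3]
opening: 0.576
clock: 1.1
tool_pos: [0.3158, 0.3635, 0.2575]
eef_rot: [0.119, 0.993, -0.0, -0.0]
contact_force: [0.5, -0.2, -0.2]
opening: 0.565
clock: 1.6
tool_pos: [0.3995, 0.2424, 0.2576]
eef_rot: [0.119, 0.993, -0.0, -0.0]
contact_force: [-0.4, -0.4, -0.9]
opening: 0.566
clock: 2.1
tool_pos: [0.4832, 0.1211, 0.2575]
eef_rot: [0.119, 0.993, -0.0, -0.0]
contact_force: [-0.6, 0.2, -0.1]
opening: 0.567
clock: 2.6
tool_pos: [0.5669, -0.0001, 0.2574]
eef_rot: [0.119, 0.993, -0.0, -0.0]
contact_force: [0.5, 0.3, 0.5]
opening: 0.57
clock: 3.0
tool_pos: [0.6181, -0.0771, 0.2569]
eef_rot: [0.122, 0.992, -0.002, 0.0]
contact_force: [-0.1, -0.4, -0.2]
opening: 0.571
[ 0.55030174 -0.05946345  0.38476047]
grip 475 [[0.6171, -0.0739], [0.0135, 0.0294], 75.9219] mean [ 0.6165 -0.0738] z 0.096
collar 2966 [[0.5919, -0.1777], [0.1006, 0.0393], 76.7861] mean [ 0.5914 -0.1782] z 0.0472
```

View pics/w1.png

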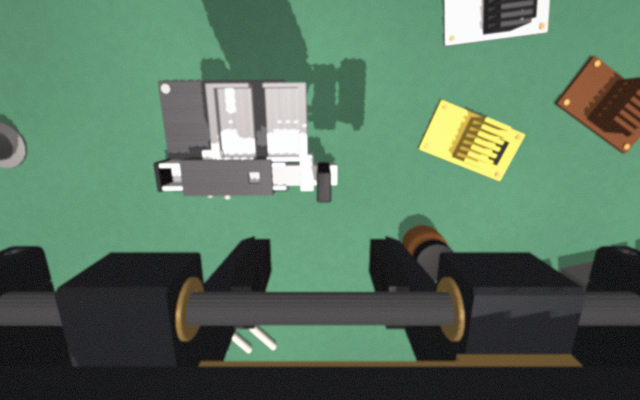

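Wrist view: hole at (254,177) on the collar, grip at (324,183), jar at (422,242). Measuring the hole and the jar.

```bash
python3 - <<'E'
from h import *
d=np.load("w1.npz"); c=d["c"]; px=d["px"]; z=c[...,2]; g=px.max(-1)
k=np.zeros(z.shape,bool); k[168:186,244:264]=1
k&=(g>110); v,u=np.nonzero(k); print("hole px",u.min(),u.max(),v.min(),v.max(),np.median(c[k],0))
cam=np.array([0.55030174,-0.05946345,0.38476047])
P=c[k]; t=(cam[2]-.046)/(cam[2]-P[:,2]); H=(cam+(P-cam)*t[:,None]); h=(H.min(0)+H.max(0))/2; print("hole@46",h, np.ptp(H,axis=0))
ang=np.deg2rad(76.6); y=np.array([np.cos(ang),np.sin(ang)]); G=np.array([.617,-.0737])
print("hole->grip",(G-h[:2])@y, "travel to pop",.112-(G-h[:2])@y)
print("col->grip",(G-[.5919,-.1777])@y)
t=np.load("top0.npz")["c"]; j=np.zeros(z.shape,bool); j[130:155,300:325]=1; rect("jar",t,j&(t[...,2]>.05)&(t[...,2]<.07))
# collar centre-x line check and ledges
rim=(z>.038)&(z<.045)&(g>130)&(np.hypot(c[...,0]-.54,c[...,1]+.13)<.09); rect("rims",c,rim)
led=(z>.024)&(z<.035)&(g>130)&(np.hypot(c[...,0]-.54,c[...,1]+.13)<.09); 
n,l,st,ce=cv2.connectedComponentsWithStats(led.astype(np.uint8))
for i in range(1,n):
  if st[i,4]>150: rect("ledge",c,l==i)
E
```

```text
hole px 244 263 168 185 [ 0.59869197 -0.14847701  0.04688025]
hole@46 [-1.2541098 -4.2279883  0.046    ] [3.72830476e+00 8.18646414e+00 1.11022302e-16]
hole->grip 4.474817226045141 travel to pop -4.3628172260451406
col->grip 0.10698556371148059
jar 168 [[0.7399, 0.0298], [0.0456, 0.0416], 1.5517] mean [0.7397 0.0295] z 0.0603
rims 922 [[0.5371, -0.1574], [0.0465, 0.0781], 76.2844] mean [ 0.5301 -0.1663] z 0.0429
ledge 2352 [[0.539, -0.1527], [0.0368, 0.0728], 76.2654] mean [ 0.5384 -0.1521] z 0.0311
ledge 2198 [[0.551, -0.1037], [0.0354, 0.0723], 76.4235] mean [ 0.5501 -0.1033] z 0.0311
ledge 78 [[0.5981, -0.112], [0.0299, 0.0097], 76.6397] mean [ 0.5981 -0.1112] z 0.034
```

```bash
python3 -m inch '[[0,-0.06,-1,0,50],[0,0,-1,0,50],[0,0,-1,0,50],[0,0,-1,0,50],[0,0,-1,0,50]]'
python3 -m inch '[[0,0,-1,0,50],[0,0,-0.9,0,50],[0,0,-0.26,0,50],[0,0,0,0,50]]'
python3 -m inch '[[0,0,0,0,8],[0,0,0,0,8],[0,0,0,0,8],[0,0,0,0,8],[0,0,0,0,8]]' 25
```

```text
clock: 3.55
tool_pos: [0.616, -0.0714, 0.1318]
eef_rot: [0.118, 0.993, 0.001, -0.001]
contact_force: [-0.2, 0.7, -0.5]
opening: 0.569
clock: 3.95
tool_pos: [0.6158, -0.072, 0.0781]
eef_rot: [0.118, 0.993, 0.0, -0.001]
contact_force: [-0.2, -0.2, -0.0]
opening: 0.567
clock: 4.45
tool_pos: [0.617, -0.0734, 0.0792]
eef_rot: [0.119, 0.993, -0.0, 0.0]
contact_force: [-0.8, -0.1, 3.0]
opening: 0.157
```

```bash
python3 -m inch '[[0.05,0.2,0,0,8],[0.05,0.2,0,0,8],[0.05,0.2,0,0,8],[0.05,0.2,0,0,8],[0.04,0.16,0,0,8]]'
python3 -m inch '[[0,0,0,0,8]]'
cat > chk.py <<'E'
from h import *
s=snap("wrist"); c=cloud(s); z=c[...,2]
save(s,"chk.png"); np.savez("chk.npz",c=c,px=s["pixels"])
o=np.array([.5488,-.1119]); a=np.deg2rad(-13.4); d=c[...,:2]-o
X=d@[np.cos(a),np.sin(a)]; Y=d@[-np.sin(a),np.cos(a)]
hole=(abs(X-58)<0) | ((abs(X-.058)<.006)&(abs(Y+.025)<.025)&(z>0))
print("n",hole.sum(),"max z",np.sort(z[hole])[-8:].round(4) if hole.sum() else None)
i=hole&(z>.0495); print("proud",i.sum(), (X[i].mean(),Y[i].mean()) if i.sum() else "")
st=r.get_state(); print(st["clock"],st["tool_pos"].round(4),st["contact_force"].round(1))
E
python3 chk.py
```

```text
clock: 4.95
tool_pos: [0.6224, -0.0512, 0.0792]
eef_rot: [0.12, 0.993, -0.002, -0.0]
contact_force: [-1.9, -4.5, 5.5]
opening: 0.157
clock: 5.05
tool_pos: [0.6229, -0.0493, 0.0792]
eef_rot: [0.119, 0.993, -0.0, 0.0]
contact_force: [-2.0, -1.5, 5.6]
opening: 0.155
n 2017 max z [0.1366 0.1368 0.1369 0.1369 0.137  0.1377 0.1386 0.1388]
proud 101 (np.float64(0.05576298280725353), np.float64(-0.00025679150630631575))
5.1 [ 0.6229 -0.0492  0.0792] [-0.9 -2.   4.6]
```

View pics/chk.png

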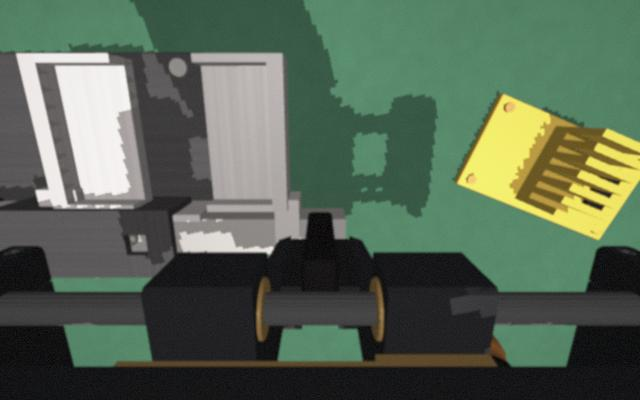

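The hole is still visible at (136,242) with no dome up; about 25 mm drawn. Advancing slowly, with checks.

```bash
sed -i 's/^hole=.*/hole=(abs(X-.058)<.008)\&(abs(Y+.024)<.01)\&(z>0)\&(z<.065)/' chk.py
python3 -m inch '[[0.01,0.04,0,0,8],[0.02,0.07,0,0,8],[0.02,0.07,0,0,8],[0,0.02,0,0,8],[0,0,0,0,8]]'; python3 chk.py
python3 -m inch '[[0.01,0.04,0,0,8],[0,0,0,0,8]]'; python3 chk.py
```

```text
clock: 5.6
tool_pos: [0.6239, -0.0451, 0.0792]
eef_rot: [0.119, 0.993, -0.001, -0.0]
contact_force: [-1.9, -2.1, 6.5]
opening: 0.161
n 935 max z [0.0484 0.0484 0.0485 0.0485 0.0487 0.0487 0.0487 0.0493]
proud 0 
5.65 [ 0.6239 -0.045   0.0792] [-2.7 -2.3  6.1]
clock: 5.85
tool_pos: [0.6243, -0.0436, 0.0792]
eef_rot: [0.119, 0.993, -0.0, 0.0]
contact_force: [-1.3, -1.3, 5.5]
opening: 0.16
n 941 max z [0.0485 0.0485 0.0485 0.0486 0.0486 0.0487 0.0487 0.0489]
proud 0 
5.9 [ 0.6243 -0.0435  0.0792] [-2.1 -2.3  5.4]
```

```bash
python3 -m inch '[[0.01,0.04,0,0,8],[0,0,0,0,8]]'|grep -E "pos|force"; python3 chk.py
python3 -m inch '[[0.01,0.04,0,0,8],[0,0,0,0,8]]'|grep -E "pos|force"; python3 chk.py
```

```text
tool_pos: [0.6249, -0.041, 0.0792]
contact_force: [0.0, 0.3, 4.5]
n 958 max z [0.0523 0.0524 0.0525 0.0525 0.0526 0.0527 0.0527 0.0529]
proud 173 (np.float64(0.05712727795807205), np.float64(-0.024369580434731957))
6.15 [ 0.625  -0.0408  0.0792] [-0.8  1.2  5.4]
tool_pos: [0.625, -0.0404, 0.0792]
contact_force: [-1.4, 0.5, 5.3]
n 960 max z [0.0526 0.0526 0.0526 0.0527 0.0528 0.0529 0.0529 0.053 ]
proud 195 (np.float64(0.057008661486250736), np.float64(-0.023682049718241557))
6.4 [ 0.625  -0.0405  0.0792] [-1.5 -0.   6.1]
```

```bash
python3 -m inch '[[0.01,0.03,0,0,8],[0,0,0,0,8]]'|grep -E "pos|force"; python3 chk.py
```

```text
tool_pos: [0.6251, -0.0403, 0.0792]
contact_force: [-1.9, -1.6, 6.3]
n 953 max z [0.0525 0.0526 0.0526 0.0526 0.0527 0.0527 0.0529 0.0532]
proud 181 (np.float64(0.05700098610928168), np.float64(-0.023659076648165977))
6.65 [ 0.625  -0.0403  0.0792] [-2.5 -1.3  5.5]
```

The button popped (dome 52–53 mm in the depth image, about 5 mm proud of the collar) and forces are small. I sent two extra ~1 mm steps in the same batches after the pop; they stayed within the play. Backing off slightly, releasing, and going above the module.

```bash
python3 -m inch '[[0,-0.02,0,0,8],[0,0,0,0,50],[0,0,0,0,50],[0,0,0,0,50],[0,0,0,0,50]]'
python3 -m inch '[[0,0,1,0,50],[0,0,1,0,50],[0,0,1,0,50],[0,0,1,0,50],[-0.4,0.6,1,0,50]]'
python3 -m inch '[[-0.6,0.9,0,0.2,50],[-0.7,1,0,0.2,50],[-0.7,1,0,0.2,50],[-0.7,1,0,0.2,50],[-0.7,1,0,0.15,50]]'
python3 -m inch '[[-0.7,1,0,0,50],[-0.7,0.9,0,0,50],[-0.16,0.2,0,0,50],[0,0,0,0,50]]'
python3 - <<'E'
from h import *
s=snap("wrist"); c=cloud(s); z=c[...,2]; px=s["pixels"]; save(s,"w2.png")
near=np.hypot(c[...,0]-.49,c[...,1]-.15)<.075
rect("sink",c,near&(z>.034)&(z<.055)); rect("plate",c,near&(z>.003)&(z<.055))
a=np.deg2rad(-8); d=c[...,:2]-[.491,.150]; X=d@[np.cos(a),np.sin(a)]; Y=d@[-np.sin(a),np.cos(a)]
for y in np.arange(-.054,.056,.006):
    k=(abs(X)<.008)&(abs(Y-y)<.003)&(z<.07); print(round(y,3),k.sum(),np.median(z[k]).round(4) if k.sum() else '', end='; ')
t=snap("top"); save(t,"t2.png")
E
```

```text
clock: 7.15
tool_pos: [0.625, -0.0407, 0.0785]
eef_rot: [0.119, 0.993, 0.0, -0.0]
contact_force: [0.1, -0.2, -1.1]
opening: 0.494
clock: 7.65
tool_pos: [0.6159, -0.0286, 0.2046]
eef_rot: [0.121, 0.993, -0.001, 0.001]
contact_force: [-0.3, -0.4, 0.5]
opening: 0.568
clock: 8.15
tool_pos: [0.5293, 0.0975, 0.2038]
eef_rot: [0.069, 0.998, 0.0, 0.0]
contact_force: [-0.5, 0.8, 0.2]
opening: 0.567
clock: 8.55
tool_pos: [0.4908, 0.1498, 0.2038]
eef_rot: [0.068, 0.998, 0.0, -0.0]
contact_force: [0.1, -0.6, -0.1]
opening: 0.57
sink 405 [[0.5105, 0.1456], [0.0296, 0.0119], 82.3501] mean [0.51   0.1458] z 0.0427
plate 5936 [[0.4921, 0.1483], [0.1116, 0.0603], 82.6128] mean [0.4897 0.1483] z 0.0077
-0.054 80 0.0071; -0.048 87 0.0073; -0.042 79 0.0072; -0.036 85 0.0072; -0.03 87 0.0073; -0.024 73 0.0072; -0.018 63 0.03; -0.012 105 0.0424; -0.006 97 0.0421; -0.0 95 0.0419; 0.006 110 0.0422; 0.012 75 0.0398; 0.018 80 0.0072; 0.024 86 0.0073; 0.03 91 0.0112; 0.036 73 0.0109; 0.042 85 0.0071; 0.048 81 0.0072; 0.054 70 0.0017;
```

View pics/w2.png

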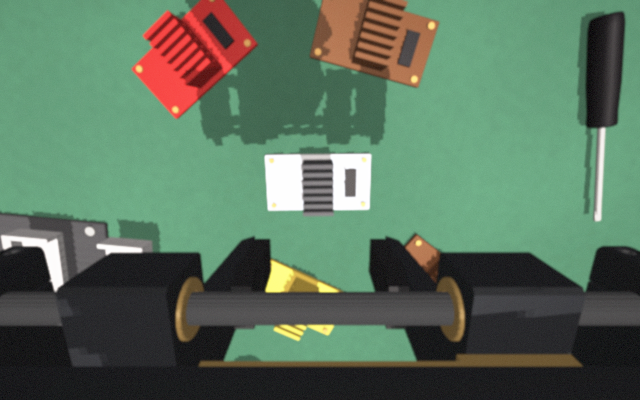

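Module centred below, with its chip about 10 mm high beside the sink, so fingertips must stay above ~14 mm. Grasping at z≈34 mm.

```bash
python3 -m inch '[[0.05,-0.06,-1,0,56],[0,0,-1,0,56],[0,0,-1,0,56],[0,0,-1,0,56],[0,0,-1,0,56]]'
python3 -m inch '[[0,0,-1,0,56],[0,0,-0.6,0,56],[0,0,-0.17,0,56],[0,0,0,0,56]]'
python3 -m inch '[[0,0,0,0,20],[0,0,0,0,20],[0,0,0,0,20],[0,0,0,0,20],[0,0,0,0,20]]' 30
python3 -m inch '[[0,0,0.2,0,20],[0,0,0.6,0,20],[0,0,1,0,20],[0,0,1,0,20],[0,0,1,0,20]]'
python3 -m inch '[[0,0,1,0,20],[0,0,0.3,0,20],[0,0,0,0,20],[0,0,0,0,20]]'
```

```text
clock: 9.15
tool_pos: [0.4937, 0.1456, 0.0776]
eef_rot: [0.071, 0.997, -0.0, 0.001]
contact_force: [0.2, -0.1, 0.5]
opening: 0.635
clock: 9.55
tool_pos: [0.4929, 0.1463, 0.034]
eef_rot: [0.07, 0.998, -0.0, -0.0]
contact_force: [-0.2, -0.0, 0.6]
opening: 0.631
clock: 10.05
tool_pos: [0.4927, 0.1476, 0.0351]
eef_rot: [0.07, 0.998, 0.0, 0.001]
contact_force: [0.7, -0.4, 5.6]
opening: 0.336
clock: 10.55
tool_pos: [0.4916, 0.1473, 0.1302]
eef_rot: [0.07, 0.998, -0.0, -0.001]
contact_force: [1.2, 0.8, -3.3]
opening: 0.337
clock: 10.95
tool_pos: [0.4916, 0.1472, 0.161]
eef_rot: [0.07, 0.998, -0.0, -0.001]
contact_force: [0.6, 0.3, -3.4]
opening: 0.341
```

```bash
python3 -m inch '[[0.1,-0.4,0,-0.1,20],[0.2,-0.9,0,-0.1,20],[0.2,-1,0,-0.1,20],[0.2,-1,0,-0.1,20],[0.2,-1,0,-0.1,20]]'
python3 -m inch '[[0.2,-1,0,-0.1,20],[0.2,-1,0,-0.1,20],[0.2,-1,0,-0.1,20],[0.2,-1,0,-0.12,20],[0.2,-0.9,0,0,20]]'
python3 -m inch '[[0.2,-0.7,0,0,20],[0.2,-0.44,0,0,20],[0,0,0,0,20],[0,0,0,0,20]]'
cat > chk2.py <<'E'
from h import *
o=np.array([.5488,-.1119]); a=np.deg2rad(-13.5)
def loc(c): d=c[...,:2]-o; return d@[np.cos(a),np.sin(a)], d@[-np.sin(a),np.cos(a)]
for n in("wrist","top"):
    s=snap(n); save(s,"p_"+n+".png"); c=cloud(s); X,Y=loc(c); z=c[...,2]; g=s["pixels"].max(-1)
    np.savez("p_"+n+".npz",c=c,px=s["pixels"])
    st=r.get_state(); u=st["tool_pos"][2]-.0345
    k=(abs(X)<.06)&(abs(Y)<.08)&(abs(z-u-.006)<.005)&(g>120)
    if k.sum()>50: 
        rect(n+" plate",np.stack([X,Y,z],-1),k)
        p=np.c_[X[k],Y[k],z[k]]; f=np.linalg.lstsq(np.c_[p[:,:2],np.ones(len(p))],p[:,2],rcond=None)[0]; print("slopes",f.round(3), "X",X[k].min().round(4),X[k].max().round(4),"Y",Y[k].min().round(4),Y[k].max().round(4))
    b=(abs(X-.058)<.008)&(abs(Y+.024)<.01)&(z<.065); print("button zmax",np.sort(z[b])[-5:].round(4))
t=st["tool_pos"]; print(loc(t),t,st["contact_force"].round(1),st["clock"],st["eef_rot"].round(3))
E
python3 chk2.py
```

```text
clock: 11.45
tool_pos: [0.5143, 0.038, 0.1608]
eef_rot: [0.096, 0.995, -0.001, -0.001]
contact_force: [0.1, 0.1, -2.8]
opening: 0.34
clock: 11.95
tool_pos: [0.5389, -0.085, 0.1606]
eef_rot: [0.119, 0.993, -0.001, -0.001]
contact_force: [0.4, -0.1, -2.8]
opening: 0.337
clock: 12.35
tool_pos: [0.5494, -0.1102, 0.1614]
eef_rot: [0.117, 0.993, 0.0, -0.001]
contact_force: [-0.0, -0.4, -2.4]
opening: 0.338
wrist plate 8413 [[-0.0083, 0.0017], [0.0464, 0.1103], 0.5579] mean [-0.0178 -0.0008] z 0.1333
slopes [0.014 0.001 0.134] X -0.032 0.0144 Y -0.0534 0.0569
button zmax []
top plate 48 [[-0.0242, 0.039], [0.0379, 0.0176], 87.2537] mean [-0.0253  0.0396] z 0.133
slopes [0.029 0.002 0.133] X -0.0324 0.0266 Y -0.0268 0.0594
button zmax []
(np.float64(6.806277364352216e-05), np.float64(0.002646604347815974)) [ 0.54948402 -0.10934241  0.16177312] [-0.5  0.4 -3.6] 12.45 [ 0.117  0.993  0.001 -0.   ]
```

View pics/p_wrist.png

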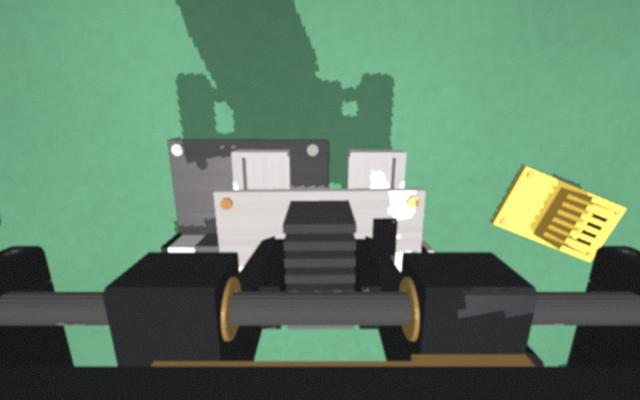

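Module hovers level, within ~2 mm of centre. The gap between its ends and the rims looks right, so lowering.

```bash
python3 -m inch '[[0.05,-0.03,-0.5,0,20],[0,0,-0.8,0,20],[0,0,-0.8,0,20],[0,0,-0.5,0,20],[0,0,-0.2,0,20]]'
python3 -m inch '[[0,0,-0.2,0,20],[0,0,0,0,20],[0,0,0,0,20]]'; python3 chk2.py
```

```text
clock: 12.95
tool_pos: [0.5502, -0.111, 0.0903]
eef_rot: [0.117, 0.993, 0.0, -0.001]
contact_force: [0.3, 1.1, -2.4]
opening: 0.338
clock: 13.25
tool_pos: [0.5515, -0.1117, 0.0875]
eef_rot: [0.118, 0.993, 0.0, 0.001]
contact_force: [0.1, 0.0, -3.9]
opening: 0.337
wrist plate 8438 [[-0.0062, 0.0007], [0.0457, 0.1107], 0.4673] mean [-0.0154 -0.0018] z 0.0594
slopes [ 0.017 -0.     0.06 ] X -0.0295 0.017 Y -0.0548 0.0559
button zmax [0.0509 0.0513 0.0513 0.0514 0.0523]
top plate 45 [[-0.0242, 0.0283], [0.0134, 0.058], 3.7454] mean [-0.026   0.0293] z 0.0586
slopes [ 0.01  -0.     0.059] X -0.0313 0.0291 Y -0.0201 0.058
button zmax []
(np.float64(0.0026296854738247573), np.float64(0.000737367771646532)) [ 0.55152916 -0.11179689  0.0876357 ] [ 0.6 -0.1 -3.4] 13.35 [0.118 0.993 0.    0.001]
```

```bash
python3 -m inch '[[0,0,-0.3,0,20],[0,0,-0.25,0,20],[0,0,-0.15,0,20],[0,0,0,0,20]]'
python3 -m inch '[[0,0,-0.06,0,20],[0,0,-0.06,0,20],[0,0,0,0,20]]' | grep -E "pos|force"
python3 -m inch '[[0,0,-0.04,0,20],[0,0,0,0,20]]' | grep -E "pos|force"
```

```text
clock: 13.75
tool_pos: [0.5505, -0.1116, 0.0686]
eef_rot: [0.117, 0.993, 0.0, -0.001]
contact_force: [0.6, 0.7, -3.2]
opening: 0.337
tool_pos: [0.551, -0.1117, 0.0664]
contact_force: [-0.5, -0.3, -3.9]
tool_pos: [0.5511, -0.1117, 0.0655]
contact_force: [0.1, 0.2, -3.9]
```

```bash
python3 -m inch '[[0,0,-0.04,0,20],[0,0,0,0,20]]' | grep -E "pos|force"
python3 -m inch '[[0,0,-0.03,0,20],[0,0,0,0,20]]' | grep -E "pos|force"
```

```text
tool_pos: [0.5512, -0.1118, 0.0652]
contact_force: [-2.1, -0.2, 4.3]
tool_pos: [0.5511, -0.1118, 0.0651]
contact_force: [-3.8, -0.3, 11.8]
```

Contact at TCP z 65 mm, as expected for the ledges. Easing off, releasing and rising.

```bash
python3 -m inch '[[0,0,0.03,0,20],[0,0,0,0,34],[0,0,0,0,44],[0,0,0,0,56],[0,0,0,0,56]]'
python3 -m inch '[[0,0,0.3,0,56],[0,0,0.7,0,56],[0,0,1,0,56],[0,0,1,0,56],[0,0,1,0,56]]'
python3 -m inch '[[-0.5,0,1,0,56],[-1,1,0.5,0,56],[-1,1,0.5,0,56],[-1,1,0,0,56],[-1,1,0,0,56]]'
python3 -m inch '[[-0.5,1,0,0,56],[0,1,0,0,56],[0,1,0,0,56],[0,0,0,0,56],[0,0,0,0,56]]'
python3 - <<'E'
from h import *
o=np.array([.5488,-.1119]); a=np.deg2rad(-13.5)
s=snap("top"); c=cloud(s); d=c[...,:2]-o; X=d@[np.cos(a),np.sin(a)]; Y=d@[-np.sin(a),np.cos(a)]; z=c[...,2]; L=np.stack([X,Y,z],-1)
rect("sink",L,(abs(X)<.05)&(abs(Y)<.05)&(z>.06)&(z<.09))
k=rect("plate",L,(abs(X)<.033)&(abs(Y)<.052)&(z>.03)&(z<.045)); p=L[(abs(X)<.025)&(abs(Y)<.05)&(abs(Y)>.02)&(z>.03)&(z<.045)]
print("slopes",np.linalg.lstsq(np.c_[p[:,:2],np.ones(len(p))],p[:,2],rcond=None)[0].round(4))
b=(abs(X-.058)<.008)&(abs(Y+.024)<.01); print("button",np.sort(z[b])[-6:].round(4))
t=s["pixels"]; 
im=cv2.resize(t[125:245,290:480],None,fx=4,fy=4,interpolation=cv2.INTER_CUBIC)[:,:,::-1]; cv2.imwrite("pics/fin.png",im)
j=np.zeros(z.shape,bool); j[130:155,300:325]=1; rect("jar",c,j&(z>.05)&(z<.07))
print(r.get_state()["tool_pos"],r.get_state()["contact_force"])
E
```

```text
clock: 15.15
tool_pos: [0.5511, -0.1117, 0.0643]
eef_rot: [0.118, 0.993, 0.0, -0.0]
contact_force: [0.5, 0.1, 0.2]
opening: 0.628
clock: 15.65
tool_pos: [0.5509, -0.1117, 0.1659]
eef_rot: [0.117, 0.993, 0.0, 0.0]
contact_force: [0.1, -0.4, -0.3]
opening: 0.631
clock: 16.15
tool_pos: [0.4378, -0.0109, 0.2155]
eef_rot: [0.118, 0.993, 0.0, 0.001]
contact_force: [0.6, 1.3, 0.5]
opening: 0.637
clock: 16.65
tool_pos: [0.426, 0.0633, 0.2148]
eef_rot: [0.117, 0.993, -0.0, 0.0]
contact_force: [-0.1, -0.6, -0.6]
opening: 0.634
sink 132 [[-0.0005, 0.0028], [0.0296, 0.0509], 89.8181] mean [-0.0013  0.0031] z 0.0712
plate 440 [[0.0001, 0.0001], [0.0655, 0.1037], 0.157] mean [-0.002 -0.001] z 0.0375
slopes [-0.0161  0.0027  0.0377]
button [0.0507 0.0514 0.052  0.0528 0.0534 0.0563]
jar 163 [[0.7398, 0.0298], [0.0444, 0.0415], 1.6003] mean [0.7399 0.0298] z 0.0611
[0.42594684 0.06243288 0.21467658] [-0.16359883 -0.29594404  0.11988499]
```

View pics/fin.png

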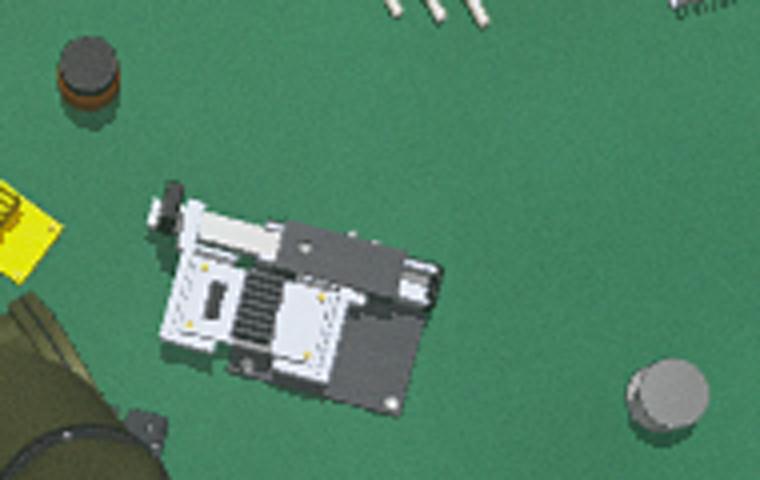

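The final view shows the module between the rims with its sink at (258,307). The button shows at (306,247). Jar and spool are in place, and nothing touches the arm. Handing in.

```bash
python3 -c "
from plant import r
print(r.finish_job())"
```

```text
the job is handed in; nothing more can be done
None
```

The job is handed in, with no verdict reported. I drew the sliding jaw out about 34 mm by its grip until the button popped. The module then went flat on both ledges, and I let go and moved the arm clear. It took about 17 s of the 51 s allowed.

**What the last checks showed:**
- **Button:** its crown reads about 51–53 mm high in the depth images, above the 48.5 mm needed.
- **Module:** it is within about 3 mm of the holder's origin and turned less than 1° from it. The fitted tilt is about 0.016 rad against a limit of 0.05, and the plate's top at 37.5 mm puts the underside at about 31 mm.
- **Other objects:** the jar moved less than 1 mm. I checked the spool only by eye in the last picture. I did not measure the screwdriver, but the arm did not work near it.

**What did not go perfectly:**
- **Extra jaw steps:** I sent two more steps of about 1 mm after the pop before reading the result. The jaw barely moved, the sideways wrist force stayed under 3 N, and I then backed off 0.5 mm.
- **Set-down:** the upward force on the tool reached about 12 N as the module touched the ledges, and I eased off before releasing.

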